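# Gauge two lamp-pole sleeves and sort them

## Robot

A 6-joint arm with a two-finger parallel gripper is mounted at the origin on the work surface. World frame = base frame: x ahead of the robot, y to its left, z up, the work surface at z = 0. Lengths are in mm, angles in rad, forces in N, time in s.
With the tool pointing down it reaches from about 350 to 975 mm from the base axis. Payload 7.1 kg.
Tool frame: the origin (TCP) lies on the centre line of the jaws, within the pads' length; the fingertips stand 25 mm ahead of it and the grasp point (between the pads) lies 6 mm ahead of it (ctrl.nose_length is the distance from the TCP to the fingertips, in mm); x points along the fingers, y is the direction in which the jaws open and shut, and the axes are right-handed (so a half turn about x gives the same grasp; the last joint's range is limited). The gripper opens to 88 mm and grips with 3 to 60 N. Pads are 20 mm wide; open, the fingers measure 115 mm over their backs; the gripper's body (75 mm by 178 mm) begins 61 mm behind the grasp point.
Start: joints at [-1.323, 0.423, 1.63, -0, 1.089, -0.019], TCP at [164.797, -602.865, 247.675] pointing down, gripper open.
Joint ranges: [-3, 3], [-0.9, 2.11], [0.09, 2.58], [-1.31, 4.45], [0.11, 2.69], [-2.54, 2.54]. Speed limits (rad/s): [2.39, 2.39, 3.01, 3.14, 3.14, 3.14].

## Interface

Orientations are given as a rotation vector (axis times angle).
In Python, from workcell import ctrl gives the robot as it stands.
- The arm moves only by the tool arm_command, never from a script. Its argument "deltas" is a list of rows, each a list of 4 numbers: the shift along the tool's x, y, z in m, then the turn about the tool's x in rad. In form: [[tx, ty, tz, yaw], ...]. A call has 1 to 10 rows; each row shifts and turns the pose as measured when the row begins, along the tool's axes as they then stand; what a row does not reach is not made up. A row lasts 1/10 s, in which the tool goes at most 50 mm and 8.59 degrees, less where a joint would pass 70% of its speed; a pose out of reach is approached as far as the arm can. A call is refused whole if a number of a shift passes 0.05 or a number of a turn 0.15, either way. A call with a gripper value outside its range is refused whole. "hand" is the finger opening in m, from 0 to 0.0878, set as the call begins (left out, the last holds). The fingers move at their own pace and stop on an object; the grip force is fixed at half the most. Time passes only in rows, so rows that do not move let the fingers close. It gives the time, the measured TCP pose, the force and the opening at its end, in the units of the state.
- ctrl.get_obs(): the state, without advancing time (a new reading comes with each control period).
- ctrl.get_image(name): name is "scene" or "top"; returns the picture (400x640x3 uint8, red, green, blue); there is no depth.
- ctrl.get_calibration(name): a dict with "fx", "fy", "cx", "cy" (pixels), "dist" ([k1, k2, p1, p2, k3] as OpenCV has them; the pictures are not rectified), "R" (3x3) and "t" (3): a world point X has camera coordinates R X + t. Camera axes: x right, y down, z forward; pixel columns grow to the right and rows downward; lengths in mm; the calibration is good to about 2 mm. A picture is of the moment at which its call begins. get_calibration takes no time and is no camera call.
- ctrl.close_job(): hands the job in, once; it reports no verdict.
The state is a dict: "t": time; "qpos": joint angles; "qvel": joint speeds; "joint_torque": joint torques, N m; "ee_pos": TCP position; "orientation": TCP orientation; "ft_force": force on the tool from outside, world axes, zero at the start; "moment": the same for the moment, N m; "width": finger opening in mm.
Only numpy, scipy, OpenCV 4.12 (cv2) and the standard library are available. Lean on these libraries where they do the work, as an engineer would, in place of code of your own. Each camera call takes 0.05 s, during which the arm holds its last target.

## Task

Check the two aluminium pole sleeves on the steel gauge pin, one at a time: slide the sleeve down over the pin until it stops, then take it off and stand it upright in its box, the cardboard carton if it went all the way down to the gauge's base, the shallow steel tray if it stopped on the pin's shoulder. Put the first one away before you touch the second, let nothing drop, and leave the other things on the bench where they are.

Things in the scene. Friction and masses are not known exactly. Their poses are not given: they have to be found in the camera images.
- sleeve_a_mid (a point): plain aluminium pole sleeve (straight round tube, both ends open) standing upright: outside diameter 46 mm, length 60 mm, 0.14 to 0.22 kg. Point: on its axis, half-way up; z along its axis. Looks like sleeve_b from outside; one has a 30 mm bore, the other 23 mm: the gauge pin tells which. They start on the bench left and right of the middle, swapped at random.
- sleeve_b_mid (a point): plain aluminium pole sleeve (straight round tube, both ends open) standing upright: outside diameter 46 mm, length 60 mm, 0.14 to 0.22 kg. Point: on its axis, half-way up; z along its axis. Looks like sleeve_a from outside; one has a 30 mm bore, the other 23 mm: the gauge pin tells which. They start on the bench left and right of the middle, swapped at random.
- gauge: fixed gauge: dark steel base plate 80 x 80 x 15 mm, low screw heads in its corners, outside the sleeve's footprint, and an upright steel pin in its middle, 26 mm in diameter up to a flat shoulder 60 mm above the bench. Origin: on the pin's axis at bench level; z up. A sleeve that fits comes down onto the base: its middle is then 45 mm above the bench.
- gauge_tip (a point): top of the gauge pin, on its axis, 73 mm above the bench: end of an 18 mm pilot with a tapered tip that stands 13 mm above the pin's shoulder. A sleeve that does not fit goes over the pilot only and stops on the shoulder: its middle is then 90 mm above the bench.
- carton: fixed square open cardboard carton for sleeves that fit, 130 x 130 mm outside, 45 mm high, walls and floor 4 mm. Origin: centre of its underside, on the bench; x, y along its sides.
- tray: fixed shallow open steel tray for sleeves that do not fit, 170 mm (its x) x 115 mm (its y) outside, 25 mm high, walls and floor 3 mm. Origin: centre of its underside, on the bench. Carton and tray swap sides at random.
- lampholder: bystander, leave alone: white ceramic lampholder, 48 mm across its foot, 42 mm tall. Origin at its underside's centre.
- floodlamp: bystander, leave alone: reflector lamp standing on its 94 mm white glass face, brass screw cap up, 102 mm tall. Origin at its underside's centre.
- endcap: bystander, leave alone: white plastic disc 32 mm across, 14 mm high. Origin at its underside's centre.
- bulb_box: bystander, leave alone: plain white paper bulb box 60 x 60 x 100 mm, standing. Origin at its underside's centre.
- tape_roll: bystander, leave alone: roll of paper tape lying flat, 96 mm across, 25 mm high. Origin at its underside's centre.
- screwdriver: bystander, leave alone: screwdriver lying flat. Origin at its underside's centre.
- screw_jar: bystander, leave alone: glass jar with a steel lid, 60 mm across, 80 mm tall. Origin at its underside's centre.
There are look-alikes about, which are no part of the job. Leave any turquoise look-alike of the gauge alone.

How it is judged (in metres and radians):
On the way, in this order (a step that is already met when the one before it is completed fails the run):
1. the first sleeve is slid onto the gauge pin until it stops, the other still standing where it was ((((horizontal distance between sleeve_a_mid and gauge below 0.004 m and z of sleeve_a_mid in the frame of gauge below 0.049 m and angle between sleeve_a_mid's own z axis and vertical below 0.08 rad) and distance of sleeve_b_mid from where it was at the start of the episode below 0.02 m) or ((horizontal distance between sleeve_b_mid and gauge below 0.006 m and z of sleeve_b_mid in the frame of gauge below 0.094 m and angle between sleeve_b_mid's own z axis and vertical below 0.12 rad and contact force between sleeve_b and gauge above 0.3 N) and distance of sleeve_a_mid from where it was at the start of the episode below 0.02 m))), for 0.1 s.
2. the first sleeve stands in the container its test calls for, the other still untouched ((((x of sleeve_a_mid in the frame of carton between -0.042 and 0.042 m and y of sleeve_a_mid in the frame of carton between -0.042 and 0.042 m and z of sleeve_a_mid in the frame of carton between 0.029 and 0.04 m and angle between sleeve_a_mid's own z axis and vertical below 0.12 rad) and distance of sleeve_b_mid from where it was at the start of the episode below 0.02 m) or ((x of sleeve_b_mid in the frame of tray between -0.062 and 0.062 m and y of sleeve_b_mid in the frame of tray between -0.036 and 0.036 m and z of sleeve_b_mid in the frame of tray between 0.028 and 0.039 m and angle between sleeve_b_mid's own z axis and vertical below 0.12 rad) and distance of sleeve_a_mid from where it was at the start of the episode below 0.02 m))), for 0.2 s.
3. the second sleeve is slid onto the gauge pin until it stops, the first in its container ((((x of sleeve_a_mid in the frame of carton between -0.042 and 0.042 m and y of sleeve_a_mid in the frame of carton between -0.042 and 0.042 m and z of sleeve_a_mid in the frame of carton between 0.029 and 0.04 m and angle between sleeve_a_mid's own z axis and vertical below 0.12 rad) and (horizontal distance between sleeve_b_mid and gauge below 0.006 m and z of sleeve_b_mid in the frame of gauge below 0.094 m and angle between sleeve_b_mid's own z axis and vertical below 0.12 rad and contact force between sleeve_b and gauge above 0.3 N)) or ((x of sleeve_b_mid in the frame of tray between -0.062 and 0.062 m and y of sleeve_b_mid in the frame of tray between -0.036 and 0.036 m and z of sleeve_b_mid in the frame of tray between 0.028 and 0.039 m and angle between sleeve_b_mid's own z axis and vertical below 0.12 rad) and (horizontal distance between sleeve_a_mid and gauge below 0.004 m and z of sleeve_a_mid in the frame of gauge below 0.049 m and angle between sleeve_a_mid's own z axis and vertical below 0.08 rad)))), for 0.1 s.
At the end, for the whole second after the job is handed in: The sleeve that goes down to the gauge's base stands upright (within 7 degrees) on the floor of the cardboard carton, the one that stops on the shoulder stands upright on the floor of the steel tray, both released and at rest (x of sleeve_a_mid in the frame of carton between -0.042 and 0.042 m and y of sleeve_a_mid in the frame of carton between -0.042 and 0.042 m and z of sleeve_a_mid in the frame of carton between 0.029 and 0.04 m and angle between each of sleeve_a_mid, sleeve_b_mid's own z axis and vertical below 0.12 rad and x of sleeve_b_mid in the frame of tray between -0.062 and 0.062 m and y of sleeve_b_mid in the frame of tray between -0.036 and 0.036 m and z of sleeve_b_mid in the frame of tray between 0.028 and 0.039 m and linear speed of each of sleeve_a, sleeve_b below 0.02 m/s); the robot touches nothing.
It fails at once if a sleeve is dropped (falls freely, as from more than about 25 mm) ((linear speed of sleeve_a above 0.7 m/s and not (contact force between the fingers and sleeve_a above 0.05 N)) or (linear speed of sleeve_b above 0.7 m/s and not (contact force between the fingers and sleeve_b above 0.05 N))).
It fails at once if a bystander is shoved more than 30 mm (distance of any of lampholder, floodlamp, endcap, bulb_box, tape_roll, screwdriver, screw_jar from where it was at the start of the episode above 0.03 m).
It also fails if it takes over 69 s, if anything falls off the work surface, if the arm or the gripper's body presses on something with over 40 N, if the wrist force passes 120 N, or if a joint passes its speed limit or range.

## Working session

There is one attempt and no reset: what is moved stays moved. The work goes in short steps, Python scripts to look and compute and a tool call to move; the robot and the scene stay as the last step left them, time stands still between calls to the robot, and variables do not carry over. Pictures are saved under pics/ and viewed, and the job is handed in when it is done.

Besides the shell and the picture viewer there is one more tool, called after "Call:" as name(argument=value, ...) on one line, values as JSON. arm_command: Moves the arm, as the interface text tells. Its arguments: {"type":"object","properties":{"deltas":{"type":"array","items":{"type":"array","items":{"type":"number"}}},"hand":{"type":"number"}},"required":["deltas"]}

```bash
mkdir -p pics; ls; python3 - <<'E'
from workcell import ctrl
import cv2
for n in("scene","top"):
    im=ctrl.get_image(n); cv2.imwrite(f"pics/{n}0.png",im[:,:,::-1])
    print(n,ctrl.get_calibration(n))
print(ctrl.get_obs(),ctrl.nose_length)
E
```

```text
pics
scene {'fx': 444.4852713449158, 'fy': 444.4852713449158, 'cx': 318.5024555073647, 'cy': 196.7242390370924, 'dist': array([0.0376392, 0.       , 0.       , 0.       , 0.       ]), 'R': array([[ 0.72149658,  0.69237946, -0.0073049 ],
       [ 0.54138079, -0.57066228, -0.61745559],
       [-0.4316822 ,  0.44153736, -0.78657182]]), 't': array([-410.66751173, -290.56352042, 1679.26698418])}
top {'fx': 383.1348006559616, 'fy': 383.1348006559616, 'cx': 318.60820269558764, 'cy': 200.87658816611062, 'dist': array([-0.07312101,  0.        ,  0.        ,  0.        ,  0.        ]), 'R': array([[-0.01232148, -0.99991485,  0.00429862],
       [-0.99939501,  0.01217502, -0.03257874],
       [ 0.03252363, -0.00469744, -0.99945993]]), 't': array([  -8.69681674,  598.10279973, 1181.95860129])}
{'t': 0.1, 'qpos': array([-1.32299918e+00,  4.23768802e-01,  1.63063624e+00,  8.01052376e-06,
        1.08861176e+00, -1.90355219e-02]), 'qvel': array([-0.00128712, -0.00180459, -0.00176768, -0.00167537,  0.00083295,
        0.00020444]), 'joint_torque': array([ 4.00089466e-04, -5.45614707e+01, -2.74324107e+01,  6.45833812e-02,
        1.88314926e-02, -2.47249363e-05]), 'ee_pos': array([ 164.68392501, -602.40654452,  246.96777419]), 'orientation': array([ 2.07933051,  0.28057753, -2.07965676]), 'ft_force': array([0.76147489, 0.56269348, 0.01823012]), 'moment': array([-0.06460882,  0.00387782,  0.0342822 ]), 'width': 87.44890715772776} 25.0
```

View pics/scene0.png

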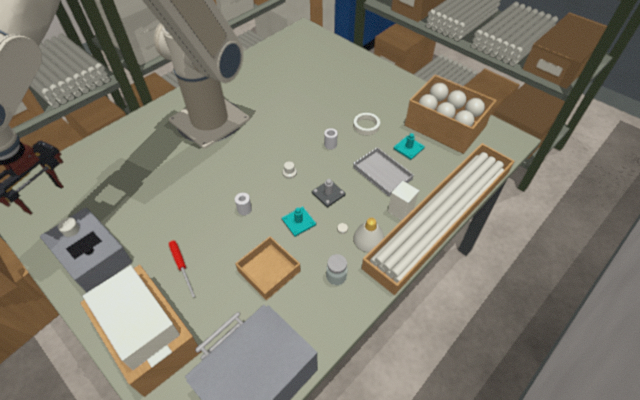

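View pics/top0.png

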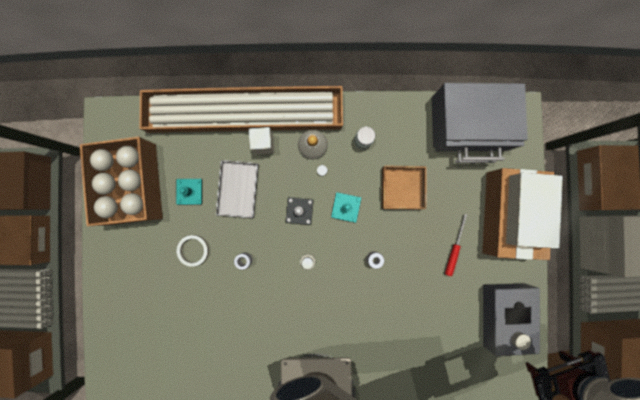

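```bash
python3 - <<'E'
import cv2,numpy as np
t=cv2.imread("pics/top0.png"); s=cv2.imread("pics/scene0.png")
def c(im,x,y,w,h): return cv2.resize(im[y:y+h,x:x+w],None,fx=8,fy=8,interpolation=cv2.INTER_CUBIC)
a=np.hstack([c(t,225,243,36,36),c(t,358,243,36,36)]); b=c(t,281,192,36,36)
b=np.hstack([b,c(s,310,175,36,36)])
cv2.imwrite("pics/crop0.png",np.vstack([a,b]))
cv2.imwrite("pics/crop1.png",np.hstack([c(s,226,186,36,36),c(s,314,120,36,36)]))
E
```

```text
(no output)
```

View pics/crop0.png

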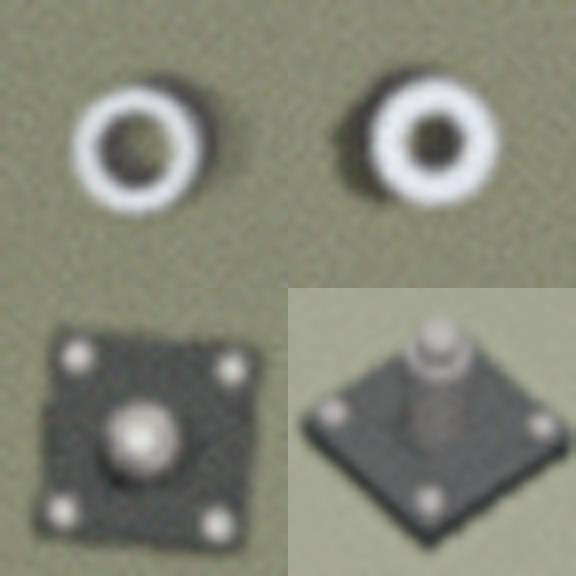

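View pics/crop1.png

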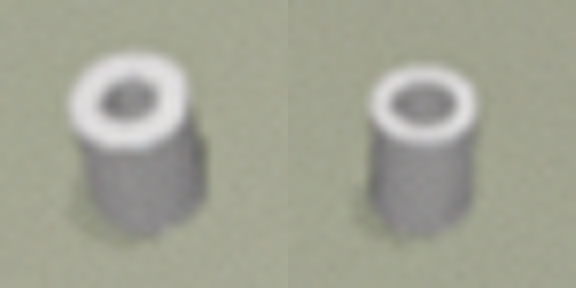

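```bash
cat > h.py <<'E'
import cv2,numpy as np
from workcell import ctrl
from scipy.spatial.transform import Rotation as Rn
def K(c): return np.array([[c["fx"],0,c["cx"]],[0,c["fy"],c["cy"]],[0,0,1]])
def ray(n,uv,z):
    c=ctrl.get_calibration(n)
    p=cv2.undistortPoints(np.array([[uv]],float),K(c),c["dist"])[0,0]
    d=c["R"].T@np.array([p[0],p[1],1]); o=-c["R"].T@c["t"]
    return (o+d*(z-o[2])/d[2])[:2]
def proj(n,X):
    c=ctrl.get_calibration(n)
    return cv2.projectPoints(np.array(X,float).reshape(-1,3),cv2.Rodrigues(c["R"])[0],c["t"],K(c),c["dist"])[0][:,0]
def blobs(g,x,y,w,h,th,mn=3,fill=True,f=8):
    b=cv2.resize(g[y:y+h,x:x+w],None,fx=f,fy=f,interpolation=cv2.INTER_CUBIC)
    cs,_=cv2.findContours((b>th).astype(np.uint8),cv2.RETR_EXTERNAL,cv2.CHAIN_APPROX_NONE)
    out=[]
    for c in cs:
        m=cv2.moments(c); a=m["m00"]/f/f
        if a>=mn: out.append((x+(m["m10"]/m["m00"]+.5)/f-.5,y+(m["m01"]/m["m00"]+.5)/f-.5,a))
    return out
E
python3 - <<'E'
from h import *
t=cv2.cvtColor(cv2.imread("pics/top0.png"),cv2.COLOR_BGR2GRAY); s=cv2.cvtColor(cv2.imread("pics/scene0.png"),cv2.COLOR_BGR2GRAY)
np.set_printoptions(precision=1,suppress=True)
for nm,x in (("top R(y-?)",225),("top L",358)):
  for th in(165,180):
    for b in blobs(t,x,243,36,36,th): print(nm,np.array(b),ray("top",b[:2],60))
for th in (120,140):
  bs=blobs(t,281,192,36,36,th)
  for b in bs: print("g",np.array(b),ray("top",b[:2],17),ray("top",b[:2],60),ray("top",b[:2],73))
for nm,x,y in (("scn L",226,186),("scn R",314,120)):
  for th in(180,195):
    for b in blobs(s,x,y,36,36,th): print(nm,np.array(b),ray("scene",b[:2],60))
for b in blobs(s,310,175,36,36,140): print("gs",np.array(b),ray("scene",b[:2],17),ray("scene",b[:2],60))
print("carton",[ray("top",p,45) for p in ((383,167.5),(424,167.5),(425,209),(384,209))])
print("tray",[ray("top",p,25) for p in ((222,162),(257.5,163.5),(254.5,218),(218,217))])
print(Rn.from_rotvec(ctrl.get_obs()["orientation"]).as_matrix())
E
```

```text
top R(y-?) [241.2 261.4 186.3] [419.  216.7]
top R(y-?) [241.3 261.4 172.9] [419.  216.5]
top L [376.1 260.4 188.7] [ 417.  -184.7]
top L [376.  260.4 175.3] [ 417.  -184.5]
g [ 298.5  209.5 1287. ] [571.8  46.5] [571.4  44.4] [571.2  43.8]
g [307.7 221.1   9.5] [535.5  18.4] [536.4  17.4] [536.7  17. ]
g [288.4 219.4   8.4] [541.5  78. ] [542.2  74.8] [542.4  73.8]
g [298.5 209.9  43.6] [570.5  46.4] [570.1  44.4] [570.   43.7]
g [309.5 201.6   8.2] [595.7  12.2] [594.3  11.3] [593.9  11.1]
g [290.2 200.    9. ] [601.5  71.7] [600.   68.7] [599.5  67.8]
scn L [241.6 197.9 142.1] [ 418.2 -183.9]
scn L [241.7 198.  125.5] [ 418.5 -184. ]
scn R [330.5 132.4  99.8] [420.2 216. ]
scn R [330.5 132.5  86.8] [420.4 215.9]
gs [327.3 201.1   6.3] [595.6  12.9] [617.9 -11.4]
gs [327.1 191.4 766.7] [568.1  41.5] [591.5  16. ]
carton [array([ 695.8, -212.7]), array([ 694.7, -338.5]), array([ 568.2, -338.7]), array([ 569.8, -213.4])]
tray [array([721.5, 281.5]), array([715.2, 171.2]), array([547.2, 181.5]), array([551.6, 294.4])]
[[-0.   0.3 -1. ]
 [ 0.  -1.  -0.3]
 [-1.  -0.  -0. ]]
```

```bash
python3 - <<'E'
from h import *
np.set_printoptions(precision=1,suppress=True)
s=cv2.cvtColor(cv2.imread("pics/scene0.png"),cv2.COLOR_BGR2GRAY)
for th in (130,150):
 for (x,y) in ((310,185),(336,186),(322,196),(324,174),(322,174)):
  for b in blobs(s,x,y,10,10,th): print(th,np.array(b),ray("scene",b[:2],17),ray("scene",b[:2],73))
# predicted
for g in ((568.5,45.1),(570,44.5)):
  print(proj("scene",[[*g,73],[*g,60],[*g,15]]),proj("top",[[*g,73],[*g,60],[*g,15]]))
R=Rn.from_rotvec(ctrl.get_obs()["orientation"]).as_matrix()
print(np.arctan2(R[0,1],-R[1,1]))
E
```

```text
130 [313.2 188.1  52.1] [525.6  20.5] [558.2 -11.7]
130 [342.4 188.7  37.9] [596.5  83.9] [625.6  48.7]
130 [327.3 201.1   8.5] [595.6  12.9] [624.7 -18.8]
130 [328.5 178.3  93.8] [533.3  85.3] [565.6  49.9]
130 [326.5 178.4  94.5] [528.7  80.7] [561.1  45.6]
150 [315.  189.8   5.4] [535.2  19.4] [567.3 -12.7]
150 [312.4 187.4  33.7] [521.8  20.8] [554.6 -11.4]
150 [341.4 191.6   4.1] [602.2  72.8] [631.  38.]
150 [342.9 187.6  23. ] [594.6  88.6] [623.8  53.1]
150 [327.3 201.1   4.4] [595.5  13. ] [624.6 -18.8]
150 [328.4 177.8  83.1] [531.7  86.8] [564.   51.4]
150 [326.5 177.9  85.1] [527.3  82.2] [559.9  47. ]
[[328.1 179.7]
 [328.1 182.3]
 [327.9 191.2]] [[298.1 210.4]
 [298.3 210.5]
 [299.  210.6]]
[[328.3 180. ]
 [328.3 182.7]
 [328.2 191.6]] [[298.3 209.9]
 [298.5 210. ]
 [299.2 210.1]]
0.2668289749763102
```

Call:
arm_command(deltas=[[0,0,0,0.13],[0,0,0,0.137],[0,-0.04,-0.025,0],[0,-0.04,-0.025,0],[0,-0.04,-0.025,0],[0,-0.04,-0.025,0],[0,-0.04,-0.025,0],[0,-0.04,-0.025,0],[0,-0.04,-0.025,0],[0,-0.04,-0.025,0]], hand=0.0878)

```text
t: 1.1
ee_pos: [371.2, -277.1, 244.1]
orientation: [-2.206, 0.02, 2.211]
ft_force: [0.6, -0.1, -0.7]
width: 87.7
```

```bash
cat >> h.py <<'E'
def go(x,y,z):
    o=ctrl.get_obs(); R=Rn.from_rotvec(o["orientation"]).as_matrix()
    d=R.T@(np.array([x,y,z])-o["ee_pos"])
    print("pos",o["ee_pos"].round(1),"tool delta mm",d.round(1),"yaw need",round(float(np.arctan2(R[0,1],-R[1,1])),4),"tilt",np.degrees(np.arccos(-R[2,0])).round(2),"F",o["ft_force"].round(1),"w",round(o["width"],1),"t",o["t"])
E
python3 -c "
from h import *
go(417.7,-184.2,120)"
```

```text
pos [ 371.2 -277.1  244.1] tool delta mm [124.3 -93.4 -44.7] yaw need -0.0219 tilt 0.25 F [ 0.6 -0.1 -0.7] w 87.7 t 1.1
```

Call:
arm_command(deltas=[[0.02,-0.03,-0.015,-0.022],[0.03,-0.03,-0.015,0],[0.03,-0.03,-0.015,0],[0.03,0,0,0],[0,0,0,0]])

```text
t: 1.6
ee_pos: [421.5, -178.8, 132.5]
orientation: [2.22, 0.011, -2.215]
ft_force: [0.1, -0.3, -0.9]
width: 87.9
```

```bash
python3 -c "
from h import *
go(417.7,-184.2,46)"
```

```text
pos [ 421.5 -178.8  132.5] tool delta mm [86.5  5.5  4. ] yaw need 0.0088 tilt 0.15 F [ 0.1 -0.3 -0.9] w 87.9 t 1.6
```

Call:
arm_command(deltas=[[0.01,0.005,0.004,0.008],[0.02,0,0,0],[0,0,0,0],[0,0,0,0]])

```text
t: 2.0
ee_pos: [418.1, -186.9, 104.0]
orientation: [-2.226, 0.003, 2.215]
ft_force: [-1.0, 0.5, -0.6]
width: 88.0
```

```bash
python3 -c "
from h import *
go(417.7,-184.2,46)"
```

```text
pos [ 418.1 -186.9  104. ] tool delta mm [58.  -2.7  0.7] yaw need -0.0026 tilt 0.28 F [-1.   0.5 -0.6] w 88.0 t 2.0
```

Call:
arm_command(deltas=[[0.02,-0.002,0,0],[0.02,0,0,0],[0.016,0,0,0],[0,0,0,0],[0,0,0,0]])

```text
t: 2.5
ee_pos: [422.0, -189.8, 53.2]
orientation: [-2.237, 0.014, 2.203]
ft_force: [-0.4, -0.5, -0.9]
width: 88.1
```

```bash
python3 -c "
from h import *
go(417.7,-184.2,46)
im=ctrl.get_image('top');cv2.imwrite('pics/t1.png',cv2.resize(im[200:320,290:450,::-1],None,fx=4,fy=4,interpolation=2))
im=ctrl.get_image('scene');cv2.imwrite('pics/s1.png',cv2.resize(im[130:250,170:330,::-1],None,fx=4,fy=4,interpolation=2))
go(417.7,-184.2,46)
go(417.7,-184.2,46)"
```

```text
pos [ 422.  -189.8   53.2] tool delta mm [ 7.1 -5.6  4.5] yaw need -0.0079 tilt 0.93 F [-0.4 -0.5 -0.9] w 88.1 t 2.5
pos [ 422.2 -189.8   53.3] tool delta mm [ 7.2 -5.6  4.6] yaw need -0.0077 tilt 0.97 F [0.6 0.3 0.1] w 87.6 t 2.6
pos [ 422.2 -189.8   53.3] tool delta mm [ 7.2 -5.6  4.6] yaw need -0.0077 tilt 0.97 F [0.6 0.3 0.1] w 87.6 t 2.6
```

View pics/s1.png

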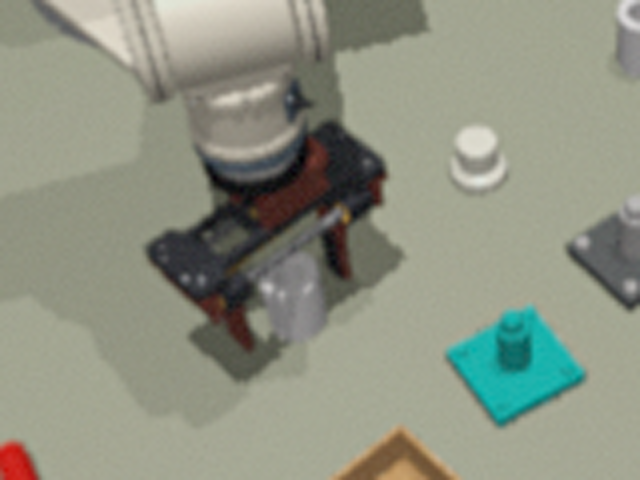

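View pics/t1.png

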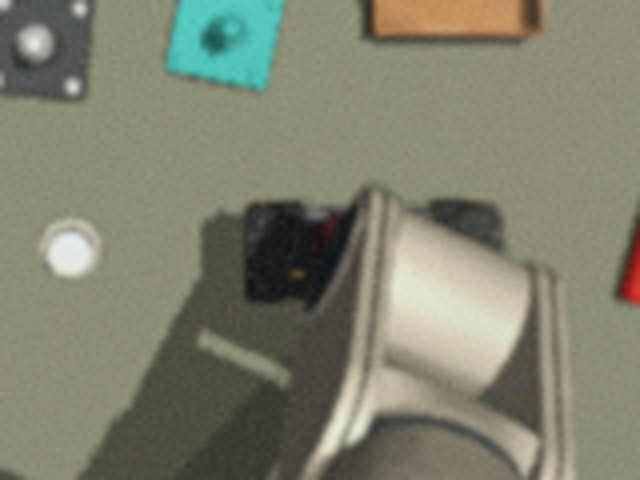

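Call:
arm_command(deltas=[[0.003,-0.003,0.0025,-0.008],[0.004,-0.0026,0.002,0],[0,0,0,0]])

```text
t: 2.9
ee_pos: [418.4, -184.3, 47.7]
orientation: [2.239, -0.007, -2.196]
ft_force: [0.1, 0.1, 0.1]
width: 87.8
```

```bash
sed -i 's/print("pos"/print("xax",(100*R[:,0]).round(2),"pos"/' h.py; python3 -c "
from h import *
go(417.7,-184.2,46)"
```

```text
xax [  1.91  -0.7  -99.98] pos [ 418.4 -184.3   47.7] tool delta mm [ 1.7 -0.1  0.7] yaw need 0.0008 tilt 1.17 F [0.1 0.1 0.1] w 87.8 t 2.9
```

Call:
arm_command(deltas=[[0.0015,0,0.0007,0],[0,0,0,0],[0,0,0,0],[0,0,0,0],[0,0,0,0],[0,0,0,0]], hand=0.035)

```text
t: 3.5
ee_pos: [417.8, -184.1, 46.2]
orientation: [2.238, -0.006, -2.196]
ft_force: [-0.6, 1.0, -0.3]
width: 46.3
```

```bash
python3 -c "
from h import *
go(417.7,-184.2,46)"
```

```text
xax [  1.9   -0.69 -99.98] pos [ 417.8 -184.1   46.2] tool delta mm [0.2 0.1 0.1] yaw need 0.0012 tilt 1.16 F [-0.6  1.  -0.3] w 46.3 t 3.5
```

Call:
arm_command(deltas=[[-0.01,0,0,0],[-0.015,0,0,0],[-0.02,0,0,0],[-0.02,0,0,0],[-0.02,0,0,0],[-0.015,0,0,0],[-0.01,0,0,0],[0,0,0,0],[0,0,0,0]])

```text
t: 4.4
ee_pos: [413.7, -182.6, 162.9]
orientation: [2.236, -0.005, -2.2]
ft_force: [-1.0, -0.2, -1.6]
width: 46.4
```

```bash
python3 -c "
from h import *
go(568.6,45.4,155)"
```

```text
xax [  1.65  -0.59 -99.98] pos [ 413.7 -182.6  162.9] tool delta mm [   9.1 -227.8 -155.1] yaw need 0.0012 tilt 1.0 F [-1.  -0.2 -1.6] w 46.4 t 4.4
```

Call:
arm_command(deltas=[[0,-0.015,-0.01,0],[0,-0.025,-0.017,0],[0,-0.03,-0.02,0],[0,-0.03,-0.02,0],[0,-0.03,-0.02,0],[0,-0.03,-0.02,0],[0,-0.02,-0.015,0],[0,-0.01,-0.007,0],[0,0,0,0],[0,0,0,0]])

```text
t: 5.4
ee_pos: [541.6, 14.5, 154.1]
orientation: [2.22, -0.007, -2.219]
ft_force: [-0.0, 0.4, -2.4]
width: 46.4
```

```bash
python3 -c "
from h import *
go(568.6,45.4,155)"
```

```text
xax [ 3.0e-02 -4.5e-01 -1.0e+02] pos [541.6  14.5 154.1] tool delta mm [ -1.  -31.  -26.9] yaw need -0.0013 tilt 0.26 F [-0.   0.4 -2.4] w 46.4 t 5.4
```

Call:
arm_command(deltas=[[0,-0.012,-0.01,0],[0,-0.012,-0.01,0],[0,-0.006,-0.006,0],[0,0,0,0],[0,0,0,0]])

```text
t: 5.9
ee_pos: [568.6, 44.2, 153.6]
orientation: [-2.22, 0.011, 2.222]
ft_force: [-0.5, 0.4, -2.3]
width: 46.2
```

```bash
python3 -c "
from h import *
go(568.6,45.4,155)"
```

```text
xax [  -0.1    -0.48 -100.  ] pos [568.6  44.2 153.6] tool delta mm [-1.4 -1.2  0. ] yaw need -0.005 tilt 0.28 F [-0.5  0.4 -2.3] w 46.2 t 5.9
```

Call:
arm_command(deltas=[[0.008,-0.0012,-0.0007,-0.005],[0.008,0,0,0],[0.005,0,0,0],[0,0,0,0]])

```text
t: 6.3
ee_pos: [568.3, 44.7, 130.4]
orientation: [2.216, -0.006, -2.221]
ft_force: [-0.1, -1.1, -1.3]
width: 46.7
```

```bash
python3 -c "
from h import *
go(569.2,45.4,119)
im=ctrl.get_image('scene');cv2.imwrite('pics/s2.png',cv2.resize(im[130:220,270:390,::-1],None,fx=6,fy=6,interpolation=2))
im=ctrl.get_image('top');cv2.imwrite('pics/t2.png',cv2.resize(im[160:250,240:360,::-1],None,fx=6,fy=6,interpolation=2))
"
```

```text
xax [  -0.23   -0.5  -100.  ] pos [568.3  44.7 130.4] tool delta mm [11.4 -0.7 -0.9] yaw need -0.0001 tilt 0.32 F [-0.1 -1.1 -1.3] w 46.7 t 6.3
```

View pics/s2.png

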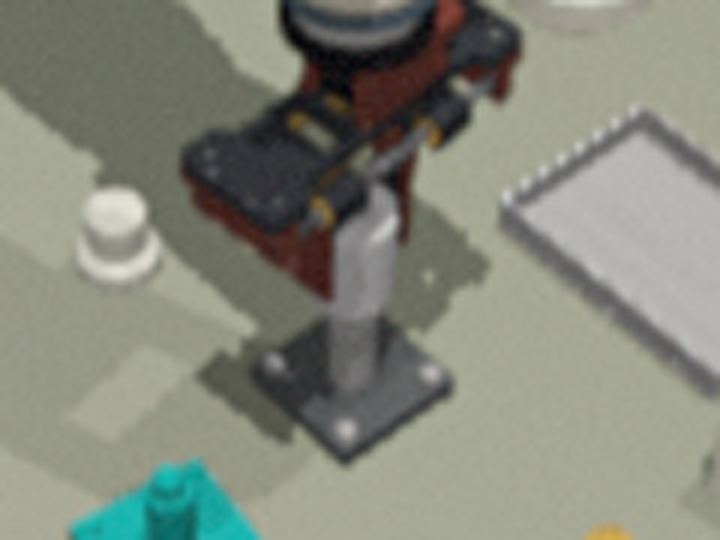

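View pics/t2.png

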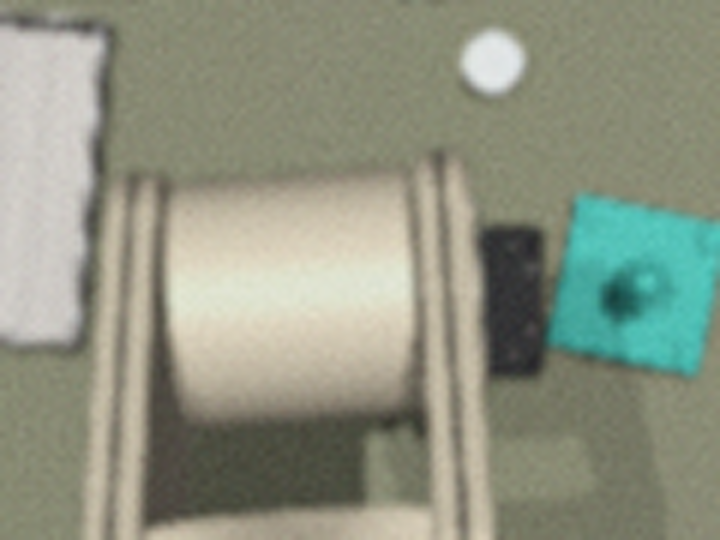

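```bash
python3 -c "
from h import *
im=cv2.imread('pics/s2.png')
def cyl(x,y,z0,z1,r,ax,col):
  for z in (z0,z1):
    a=np.linspace(0,2*np.pi,60)
    xx=x+ax[0]*(z1-z);yy=y+ax[1]*(z1-z)
    p=proj('scene',np.c_[xx+r*np.cos(a),yy+r*np.sin(a),np.full(60,z)])
    q=((p-[270,130])*6+2.5)
    cv2.polylines(im,[q.astype(int)],True,col,1)
cyl(568.6,45.4,15,60,13,(0,0),(0,0,255))
cyl(568.3,44.7,130.4-46,130.4+14,23,(-.02,.002),(0,255,0))
cv2.imwrite('pics/s2o.png',im)
"
```

```text
(no output)
```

View pics/s2o.png

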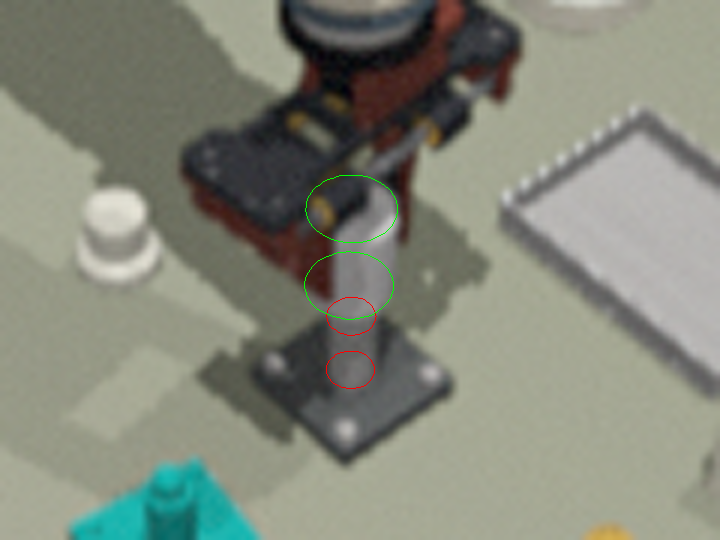

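Call:
arm_command(deltas=[[0.004,-0.0007,-0.0008,0],[0.005,0,0,0],[0.004,0,0,0],[0,0,0,0]])

```text
t: 6.8
ee_pos: [570.0, 45.4, 117.6]
orientation: [2.219, -0.006, -2.219]
ft_force: [0.4, 1.1, -2.3]
width: 45.9
```

```bash
python3 -c "
from h import *
go(569.2,45.4,106)"
```

```text
xax [-1.0e-02 -4.9e-01 -1.0e+02] pos [570.   45.4 117.6] tool delta mm [11.6 -0.   0.8] yaw need -0.0002 tilt 0.28 F [ 0.4  1.1 -2.3] w 45.9 t 6.8
```

Call:
arm_command(deltas=[[0.004,0,0.0005,0],[0.004,0,0,0],[0.003,0,0,0],[0,0,0,0]])

```text
t: 7.2
ee_pos: [569.9, 45.4, 106.2]
orientation: [2.22, -0.006, -2.218]
ft_force: [-2.1, 0.9, 3.5]
width: 46.3
```

```bash
python3 -c "
from h import *
go(569.2,45.4,106)"
```

```text
xax [ 6.0e-02 -4.8e-01 -1.0e+02] pos [569.9  45.4 106.2] tool delta mm [0.2 0.  0.7] yaw need -0.0002 tilt 0.28 F [-2.1  0.9  3.5] w 46.3 t 7.2
```

Call:
arm_command(deltas=[[-0.002,0,0.001,0],[0.003,0,0,0],[0.003,0,0,0],[0,0,0,0]])

```text
t: 7.6
ee_pos: [570.2, 45.6, 106.6]
orientation: [2.223, -0.005, -2.215]
ft_force: [0.1, 0.3, -2.1]
width: 46.2
```

```bash
python3 -c "
from h import *
go(569.2,45.4,106)"
```

```text
xax [   0.38   -0.45 -100.  ] pos [570.2  45.6 106.6] tool delta mm [0.6 0.2 1. ] yaw need -0.0002 tilt 0.34 F [ 0.1  0.3 -2.1] w 46.2 t 7.6
```

Call:
arm_command(deltas=[[0,0,0.0015,0],[0.003,0,0.0007,0],[0.003,0,0,0],[0,0,0,0]])

```text
t: 8.0
ee_pos: [569.3, 45.7, 106.3]
orientation: [2.228, -0.005, -2.211]
ft_force: [0.6, -0.6, -2.0]
width: 46.1
```

```bash
python3 -c "
from h import *
go(569.2,45.4,106)"
```

```text
xax [   0.76   -0.44 -100.  ] pos [569.3  45.7 106.3] tool delta mm [0.3 0.3 0.1] yaw need -0.0001 tilt 0.5 F [ 0.6 -0.6 -2. ] w 46.1 t 8.0
```

Call:
arm_command(deltas=[[0,0,0,0]])

```text
t: 8.1
ee_pos: [569.3, 45.7, 106.4]
orientation: [2.228, -0.005, -2.21]
ft_force: [-0.8, 0.5, -2.5]
width: 46.1
```

```bash
python3 -c "
from h import *
print(ctrl.get_obs()['moment'],ctrl.get_obs()['ft_force'])
go(569.2,45.4,106)"
```

```text
[ 0.03999205  0.06762568 -0.00372907] [-0.7752733   0.54787351 -2.51726114]
xax [   0.8    -0.43 -100.  ] pos [569.3  45.7 106.4] tool delta mm [0.4 0.3 0.1] yaw need -0.0001 tilt 0.52 F [-0.8  0.5 -2.5] w 46.1 t 8.1
```

Call:
arm_command(deltas=[[0.002,0,0,0],[0.002,0,0,0]])

```text
t: 8.3
ee_pos: [569.7, 45.7, 105.4]
orientation: [2.229, -0.005, -2.21]
ft_force: [-12.5, -0.3, 37.3]
width: 45.8
```

```bash
python3 -c "
from h import *
print(ctrl.get_obs()['moment'],ctrl.get_obs()['ft_force'])
go(569.2,45.4,106)
im=ctrl.get_image('scene');cv2.imwrite('pics/s3.png',cv2.resize(im[130:220,270:390,::-1],None,fx=6,fy=6,interpolation=2))
"
```

```text
[-0.08972065  2.03851835 -0.05850539] [-12.49919496  -0.34076991  37.25172967]
xax [   0.84   -0.44 -100.  ] pos [569.7  45.7 105.4] tool delta mm [-0.6  0.3  0.5] yaw need -0.0002 tilt 0.54 F [-12.5  -0.3  37.3] w 45.8 t 8.3
```

View pics/s3.png

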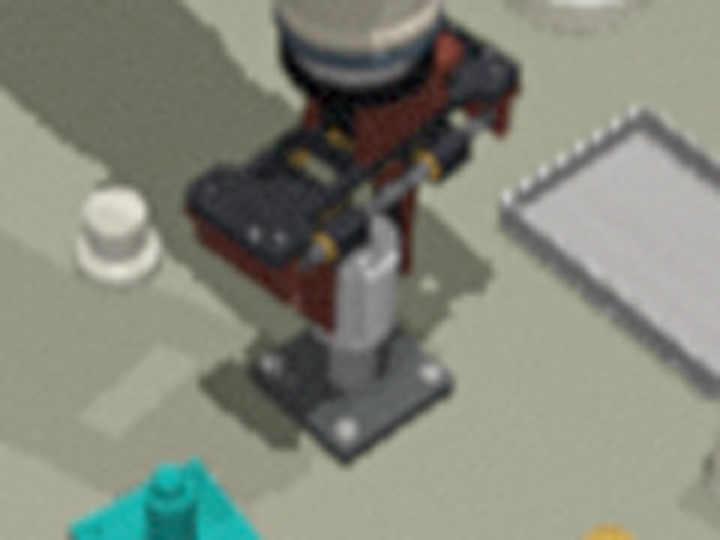

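Call:
arm_command(deltas=[[0,0,0,0],[0.001,0,0,0],[0.001,0,0,0]])

```text
t: 8.65
ee_pos: [569.8, 45.7, 105.6]
orientation: [2.229, -0.005, -2.21]
ft_force: [-7.3, 0.0, 22.7]
width: 46.2
```

```bash
python3 -c "
from h import *
go(569.2,45.4,140)"
```

```text
xax [   0.87   -0.43 -100.  ] pos [569.8  45.7 105.6] tool delta mm [-34.4   0.5   0.3] yaw need -0.0002 tilt 0.56 F [-7.3  0.  22.7] w 46.2 t 8.65
```

Call:
arm_command(deltas=[[-0.003,0,0,0],[-0.006,0,0,0],[-0.01,0,0,0],[-0.01,0,0,0],[-0.008,0,0,0],[-0.005,0,0,0],[0,0,0,0],[0,0,0,0]])

```text
t: 9.45
ee_pos: [568.7, 45.8, 148.8]
orientation: [2.227, -0.005, -2.212]
ft_force: [-0.5, -0.4, -2.1]
width: 46.0
```

```bash
python3 -c "
from h import *
go(634,232,140)
im=ctrl.get_image('scene');cv2.imwrite('pics/s4.png',cv2.resize(im[130:220,270:390,::-1],None,fx=6,fy=6,interpolation=2))
"
```

```text
xax [   0.65   -0.45 -100.  ] pos [568.7  45.8 148.8] tool delta mm [   8.4 -186.2  -65.2] yaw need -0.0002 tilt 0.45 F [-0.5 -0.4 -2.1] w 46.0 t 9.45
```

View pics/s4.png

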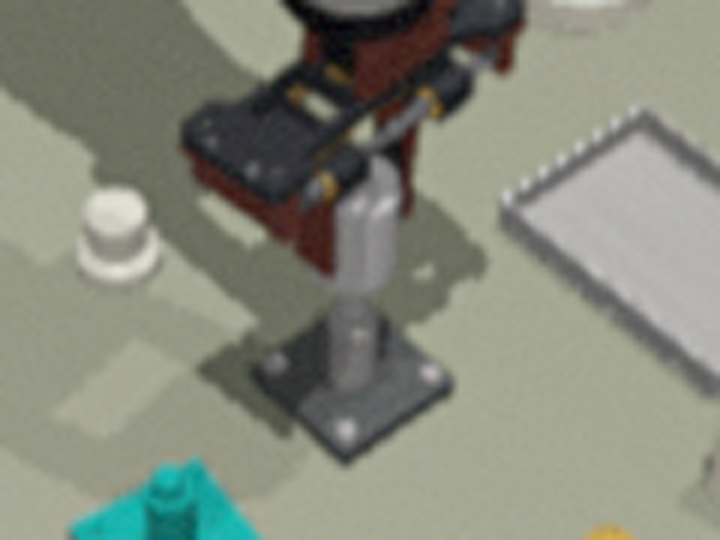

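The sleeve stopped with its bottom at about 60 mm under roughly 40 N, so it is the narrow one and goes in the tray. It is clear of the pin now (pin top at about (352,300) in the crop, sleeve bottom just above it).

Call:
arm_command(deltas=[[0,-0.015,-0.005,0],[0,-0.025,-0.009,0],[0,-0.03,-0.01,0],[0,-0.03,-0.01,0],[0,-0.03,-0.01,0],[0,-0.025,-0.01,0],[0,-0.015,-0.005,0],[0,-0.005,-0.002,0],[0,0,0,0],[0,0,0,0]])

```text
t: 10.5
ee_pos: [630.6, 233.1, 144.0]
orientation: [2.221, -0.007, -2.219]
ft_force: [0.9, 0.0, -1.3]
width: 46.3
```

```bash
python3 -c "
from h import *
go(634,232,60)
"
```

```text
xax [ 8.0e-02 -5.1e-01 -1.0e+02] pos [630.6 233.1 144. ] tool delta mm [84.   0.7 -3.3] yaw need -0.0014 tilt 0.29 F [ 0.9  0.  -1.3] w 46.3 t 10.5
```

Call:
arm_command(deltas=[[0.01,0,-0.003,0],[0.015,0,0,0],[0.015,0,0,0],[0.015,0,0,0],[0.01,0,0,0],[0.006,0,0,0],[0,0,0,0],[0,0,0,0]])

```text
t: 11.3
ee_pos: [632.0, 228.1, 64.3]
orientation: [2.216, -0.015, -2.225]
ft_force: [0.2, 0.4, -1.1]
width: 46.2
```

```bash
python3 -c "
from h import *
go(634,232,49)
"
```

```text
xax [  -0.42   -0.72 -100.  ] pos [632.  228.1  64.3] tool delta mm [15.3 -4.1 -2.1] yaw need -0.0059 tilt 0.48 F [ 0.2  0.4 -1.1] w 46.2 t 11.3
```

Call:
arm_command(deltas=[[0.005,-0.003,-0.001,0],[0.004,0,0,0],[0.003,0,0,0],[0.001,0,0,0]])

```text
t: 11.7
ee_pos: [634.3, 232.0, 52.2]
orientation: [2.22, -0.013, -2.222]
ft_force: [0.2, 0.5, -2.6]
width: 46.1
```

```bash
python3 -c "
from h import *
go(634,232,49)
"
```

```text
xax [-8.e-02 -6.e-01 -1.e+02] pos [634.3 232.   52.2] tool delta mm [3.2 0.  0.3] yaw need -0.0055 tilt 0.34 F [ 0.2  0.5 -2.6] w 46.1 t 11.7
```

Call:
arm_command(deltas=[[0.002,0,0,0],[0.002,0,0,0]])

```text
t: 11.9
ee_pos: [634.5, 232.2, 49.1]
orientation: [2.221, -0.013, -2.222]
ft_force: [-6.3, -1.9, 20.1]
width: 46.3
```

```bash
python3 -c "
from h import *
go(634,232,49)
"
```

```text
xax [-6.0e-02 -5.9e-01 -1.0e+02] pos [634.5 232.2  49.1] tool delta mm [0.1 0.2 0.5] yaw need -0.0054 tilt 0.34 F [-6.3 -1.9 20.1] w 46.3 t 11.9
```

Call:
arm_command(deltas=[[0,0,0,0],[0,0,0,0],[0,0,0,0],[0,0,0,0]], hand=0.062)

```text
t: 12.3
ee_pos: [635.5, 232.4, 50.4]
orientation: [-2.223, 0.012, 2.219]
ft_force: [0.0, -1.0, 0.0]
width: 62.0
```

Call:
arm_command(deltas=[[-0.005,0,0,0],[-0.01,0,0,0],[-0.015,0,0,0],[-0.02,0,0,0],[-0.02,0,0,0],[-0.015,0,0,0],[-0.01,0,0,0],[0,0,0,0]])

```text
t: 13.1
ee_pos: [636.3, 233.3, 155.3]
orientation: [-2.226, 0.01, 2.215]
ft_force: [0.9, 0.1, -0.6]
width: 62.2
```

```bash
python3 -c "
from h import *
go(419.7,216.2,140)
im=ctrl.get_image('scene');cv2.imwrite('pics/s5.png',cv2.resize(im[100:220,300:460,::-1],None,fx=5,fy=5,interpolation=2))
"
```

```text
xax [   0.53   -0.38 -100.  ] pos [636.3 233.3 155.3] tool delta mm [ 14.2  18.2 216.5] yaw need -0.0056 tilt 0.37 F [ 0.9  0.1 -0.6] w 62.2 t 13.1
```

View pics/s5.png

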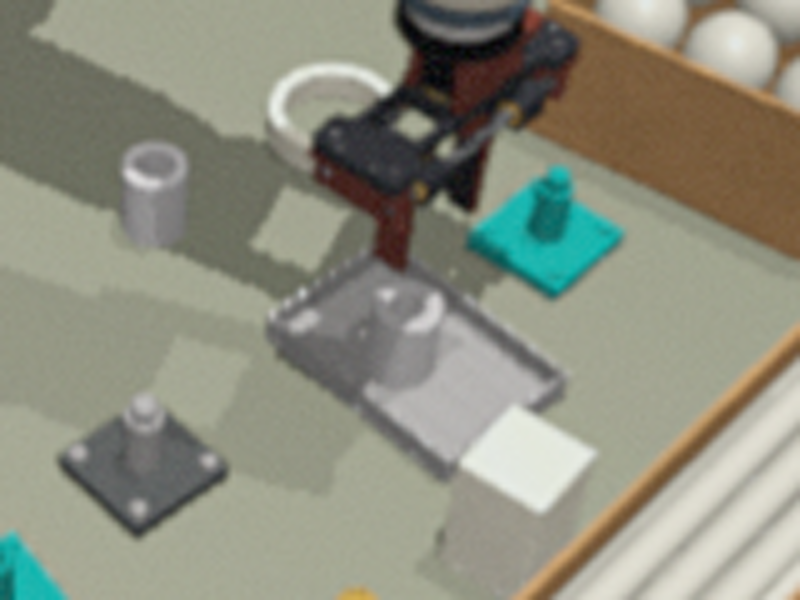

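Sleeve b stands upright near the tray's middle (crop (405,335)); the other sleeve is untouched at (155,195). On to the second sleeve.

Call:
arm_command(deltas=[[0,0,0.015,-0.005],[0,0.002,0.025,0],[0,0.002,0.03,0],[0,0.002,0.03,0],[0,0.002,0.03,0],[0,0.002,0.03,0],[0,0.002,0.025,0],[0,0.002,0.015,0],[0,0,0.005,0],[0,0,0,0]], hand=0.0878)

```text
t: 14.15
ee_pos: [418.1, 215.8, 145.8]
orientation: [2.208, -0.012, -2.226]
ft_force: [-0.5, -0.3, -0.2]
width: 87.8
```

```bash
python3 -c "
from h import *
go(419.7,216.2,140)
"
```

```text
xax [ -0.85  -1.01 -99.99] pos [418.1 215.8 145.8] tool delta mm [ 5.8 -0.5 -1.6] yaw need -0.001 tilt 0.75 F [-0.5 -0.3 -0.2] w 87.8 t 14.15
```

Call:
arm_command(deltas=[[0.01,0,0,0],[0.015,-0.001,0,0],[0.015,0,0,0],[0.015,-0.001,0,0],[0.015,0,0,0],[0.01,0,0,0],[0.005,0,0,0],[0,0,0,0],[0,0,0,0]])

```text
t: 15.05
ee_pos: [424.9, 218.4, 53.0]
orientation: [2.214, -0.013, -2.224]
ft_force: [0.2, 0.2, -0.0]
width: 88.0
```

```bash
python3 -c "
from h import *
go(419.7,216.2,46)
"
```

```text
xax [  -0.45   -0.84 -100.  ] pos [424.9 218.4  53. ] tool delta mm [7.  2.1 5.1] yaw need -0.0035 tilt 0.55 F [ 0.2  0.2 -0. ] w 88.0 t 15.05
```

Call:
arm_command(deltas=[[0.003,0.001,0.003,-0.003],[0.003,0.001,0.0025,0],[0,0,0,0]])

```text
t: 15.35
ee_pos: [419.7, 216.5, 47.8]
orientation: [2.215, -0.008, -2.22]
ft_force: [0.0, -0.3, -0.1]
width: 88.0
```

```bash
python3 -c "
from h import *
go(419.7,216.2,46)
"
```

```text
xax [  -0.23   -0.73 -100.  ] pos [419.7 216.5  47.8] tool delta mm [ 1.8  0.3 -0. ] yaw need -0.0003 tilt 0.44 F [ 0.  -0.3 -0.1] w 88.0 t 15.35
```

Call:
arm_command(deltas=[[0.0015,0,0,0],[0,0,0,0],[0,0,0,0],[0,0,0,0],[0,0,0,0],[0,0,0,0]], hand=0.035)

```text
t: 15.95
ee_pos: [420.1, 216.8, 46.9]
orientation: [2.217, -0.007, -2.219]
ft_force: [0.5, 0.2, 0.0]
width: 45.3
```

```bash
python3 -c "
from h import *
go(419.7,216.2,46)
"
```

```text
xax [-8.0e-02 -6.6e-01 -1.0e+02] pos [420.1 216.8  46.9] tool delta mm [0.9 0.6 0.4] yaw need -0.0001 tilt 0.38 F [0.5 0.2 0. ] w 45.3 t 15.95
```

Call:
arm_command(deltas=[[-0.01,0,0,0],[-0.015,0,0,0],[-0.02,0,0,0],[-0.02,0,0,0],[-0.02,0,0,0],[-0.015,0,0,0],[-0.005,0,0,0],[0,0,0,0],[0,0,0,0]])

```text
t: 16.85
ee_pos: [418.7, 216.8, 158.4]
orientation: [2.215, -0.008, -2.221]
ft_force: [1.1, -0.3, -0.9]
width: 45.2
```

```bash
python3 -c "
from h import *
go(568.6,45.4,155)
"
```

```text
xax [  -0.27   -0.75 -100.  ] pos [418.7 216.8 158.4] tool delta mm [   4.3  171.3 -149.9] yaw need -0.0001 tilt 0.46 F [ 1.1 -0.3 -0.9] w 45.2 t 16.85
```

Call:
arm_command(deltas=[[0,0.01,-0.01,0],[0,0.02,-0.018,0],[0,0.025,-0.02,0],[0,0.025,-0.02,0],[0,0.025,-0.02,0],[0,0.025,-0.02,0],[0,0.015,-0.014,0],[0,0.008,-0.007,0],[0,0,0,0],[0,0,0,0]])

```text
t: 17.85
ee_pos: [551.9, 51.2, 150.3]
orientation: [2.198, -0.011, -2.233]
ft_force: [0.7, 1.0, -0.9]
width: 45.4
```

```bash
python3 -c "
from h import *
go(568.6,45.4,155)
"
```

```text
xax [ -1.58  -1.1  -99.98] pos [551.9  51.2 150.3] tool delta mm [ -4.9   5.9 -16.6] yaw need 0.0013 tilt 1.11 F [ 0.7  1.  -0.9] w 45.4 t 17.85
```

Call:
arm_command(deltas=[[0.002,0.003,-0.008,0],[0.006,0.002,-0.007,0],[0.008,0.001,-0.003,0],[0.004,0,0,0],[0,0,0,0],[0,0,0,0]])

```text
t: 18.45
ee_pos: [568.8, 47.3, 127.3]
orientation: [2.192, -0.006, -2.234]
ft_force: [0.5, 0.4, -1.1]
width: 45.0
```

```bash
python3 -c "
from h import *
go(569.5,45.6,122)
"
```

```text
xax [ -1.87  -1.1  -99.98] pos [568.8  47.3 127.3] tool delta mm [ 5.3  1.7 -0.8] yaw need 0.0056 tilt 1.24 F [ 0.5  0.4 -1.1] w 45.0 t 18.45
```

Call:
arm_command(deltas=[[0.002,0.0016,-0.0007,0.005],[0.002,0,0,0],[0,0,0,0],[0,0,0,0]])

```text
t: 18.85
ee_pos: [569.4, 45.7, 123.4]
orientation: [2.195, -0.012, -2.236]
ft_force: [0.6, 0.1, -2.0]
width: 45.6
```

```bash
python3 -c "
from h import *
go(569.5,45.6,122)
im=ctrl.get_image('scene');cv2.imwrite('pics/s6.png',cv2.resize(im[130:220,270:390,::-1],None,fx=6,fy=6,interpolation=2))
"
```

```text
xax [ -1.83  -1.1  -99.98] pos [569.4  45.7 123.4] tool delta mm [ 1.4  0.1 -0.2] yaw need 0.0005 tilt 1.22 F [ 0.6  0.1 -2. ] w 45.6 t 18.85
```

View pics/s6.png

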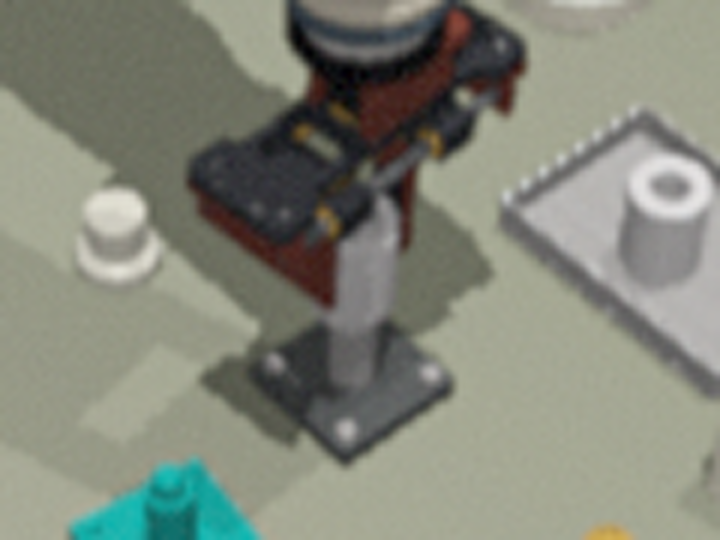

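Sleeve b is upright in the tray with a small bore, and sleeve a is over the pin. Lowering.

Call:
arm_command(deltas=[[0.004,0,0,0],[0.004,0,0,0],[0.004,0,0,0],[0,0,0,0]])

```text
t: 19.3
ee_pos: [569.1, 45.6, 110.6]
orientation: [2.196, -0.012, -2.236]
ft_force: [-0.5, -0.3, -1.7]
width: 45.3
```

```bash
python3 -c "
from h import *
go(569.5,45.6,105)
"
```

```text
xax [ -1.79  -1.1  -99.98] pos [569.1  45.6 110.6] tool delta mm [ 5.6 -0.1 -0.5] yaw need 0.0004 tilt 1.2 F [-0.5 -0.3 -1.7] w 45.3 t 19.3
```

Call:
arm_command(deltas=[[0.003,0,-0.0003,0],[0.003,0,0,0],[0.003,0,0,0]])

```text
t: 19.6
ee_pos: [569.5, 45.5, 101.0]
orientation: [2.196, -0.012, -2.235]
ft_force: [-0.4, -0.8, -1.7]
width: 45.7
```

```bash
python3 -c "
from h import *
print(ctrl.get_obs()['moment'])
go(569.5,45.6,105)
"
```

```text
[ 0.00299824 -0.01531129  0.04836331]
xax [ -1.75  -1.09 -99.98] pos [569.5  45.5 101. ] tool delta mm [-4.  -0.1  0.1] yaw need 0.0004 tilt 1.18 F [-0.4 -0.8 -1.7] w 45.7 t 19.6
```

Call:
arm_command(deltas=[[0.005,0,0,0],[0.005,0,0,0],[0.005,0,0,0]])

```text
t: 19.9
ee_pos: [569.4, 45.3, 84.9]
orientation: [2.197, -0.012, -2.235]
ft_force: [1.2, 0.4, -1.2]
width: 45.2
```

```bash
python3 -c "
from h import *
go(569.2,45.5,62)
"
```

```text
xax [ -1.71  -1.09 -99.98] pos [569.4  45.3  84.9] tool delta mm [22.9 -0.4 -0.2] yaw need 0.0004 tilt 1.16 F [ 1.2  0.4 -1.2] w 45.2 t 19.9
```

Call:
arm_command(deltas=[[0.005,0,0,0],[0.005,0,0,0],[0.005,0,0,0],[0,0,0,0]])

```text
t: 20.3
ee_pos: [568.4, 45.1, 67.4]
orientation: [2.195, -0.012, -2.237]
ft_force: [-0.1, -0.7, -0.6]
width: 45.2
```

```bash
python3 -c "
from h import *
go(569.2,45.5,62)
"
```

```text
xax [ -1.89  -1.1  -99.98] pos [568.4  45.1  67.4] tool delta mm [ 5.4 -0.5 -0.9] yaw need 0.0004 tilt 1.25 F [-0.1 -0.7 -0.6] w 45.2 t 20.3
```

Call:
arm_command(deltas=[[0.003,-0.0003,-0.0006,0],[0.003,0,0,0],[0.001,0,0,0]])

```text
t: 20.6
ee_pos: [569.3, 45.4, 62.1]
orientation: [2.195, -0.012, -2.236]
ft_force: [-6.2, -0.6, 18.1]
width: 45.0
```

```bash
python3 -c "
from h import *
go(569.2,45.5,62)
im=ctrl.get_image('scene');cv2.imwrite('pics/s7.png',cv2.resize(im[130:220,270:390,::-1],None,fx=6,fy=6,interpolation=2))
"
```

```text
xax [ -1.86  -1.09 -99.98] pos [569.3  45.4  62.1] tool delta mm [ 0.1 -0.1  0.1] yaw need 0.0004 tilt 1.23 F [-6.2 -0.6 18.1] w 45.0 t 20.6
```

View pics/s7.png

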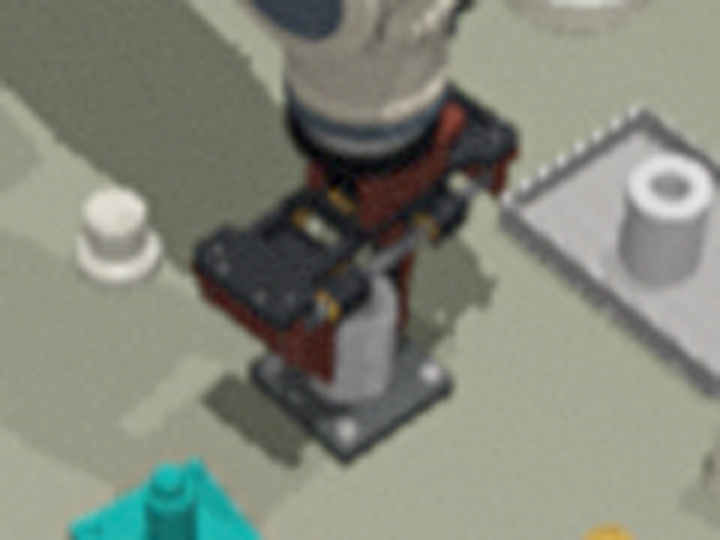

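Seated on the base (TCP 62.1, 18 N upward). Lifting it off.

Call:
arm_command(deltas=[[0.001,0,0,0],[0.001,0,0,0],[0,0,0,0],[-0.004,0,0,0],[-0.008,0,0,0],[-0.008,0,0,0],[0,0,0,0]])

```text
t: 21.35
ee_pos: [570.3, 45.8, 84.3]
orientation: [2.197, -0.011, -2.234]
ft_force: [-0.4, 0.1, -2.3]
width: 45.4
```

```bash
python3 -c "
from h import *
go(569.3,45.4,130)
"
```

```text
xax [ -1.66  -1.09 -99.98] pos [570.3  45.8  84.3] tool delta mm [-45.7   0.9   1.8] yaw need 0.0008 tilt 1.14 F [-0.4  0.1 -2.3] w 45.4 t 21.35
```

Call:
arm_command(deltas=[[-0.006,0.0003,0.0008,0],[-0.008,0,0,0],[-0.01,0,0,0],[-0.01,0,0,0],[-0.012,0,0,0],[-0.012,0,0,0],[-0.008,0,0,0],[0,0,0,0],[0,0,0,0]])

```text
t: 22.25
ee_pos: [571.2, 46.3, 157.9]
orientation: [2.2, -0.011, -2.231]
ft_force: [0.1, 0.9, -1.7]
width: 45.0
```

```bash
python3 -c "
from h import *
go(632,-276,150)
"
```

```text
xax [ -1.38  -1.06 -99.98] pos [571.2  46.3 157.9] tool delta mm [ 10.5 322.2 -60.7] yaw need 0.0007 tilt 1.0 F [ 0.1  0.9 -1.7] w 45.0 t 22.25
```

Call:
arm_command(deltas=[[0,0.015,-0.003,0],[0,0.025,-0.005,0],[0,0.035,-0.006,0],[0,0.04,-0.007,0],[0,0.04,-0.007,0],[0,0.04,-0.007,0],[0,0.04,-0.007,0],[0,0.03,-0.006,0],[0,0.02,-0.004,0],[0,0,0,0]])

```text
t: 23.25
ee_pos: [621.6, -258.4, 153.2]
orientation: [2.189, -0.009, -2.24]
ft_force: [0.2, -0.2, -1.7]
width: 44.9
```

```bash
python3 -c "
from h import *
go(632,-276,150)
"
```

```text
xax [ -2.31  -1.06 -99.97] pos [ 621.6 -258.4  153.2] tool delta mm [  3.1  17.6 -10.5] yaw need 0.0025 tilt 1.46 F [ 0.2 -0.2 -1.7] w 44.9 t 23.25
```

Call:
arm_command(deltas=[[0.003,0.01,-0.006,0],[0.01,0.007,-0.005,0],[0.015,0,0,0],[0.015,0,0,0],[0.015,0,0,0],[0.012,0,0,0],[0.008,0,0,0],[0,0,0,0],[0,0,0,0]])

```text
t: 24.15
ee_pos: [628.1, -273.4, 63.6]
orientation: [2.181, -0.001, -2.25]
ft_force: [-0.3, -0.2, -2.0]
width: 45.4
```

```bash
python3 -c "
from h import *
go(632,-276,51)
"
```

```text
xax [ -3.11  -0.65 -99.95] pos [ 628.1 -273.4   63.6] tool delta mm [12.5  2.5 -4.2] yaw need 0.0057 tilt 1.82 F [-0.3 -0.2 -2. ] w 45.4 t 24.15
```

Call:
arm_command(deltas=[[0.004,0.001,-0.002,0],[0.003,0.001,-0.001,0],[0.002,0,0,0],[0,0,0,0]])

```text
t: 24.55
ee_pos: [632.5, -276.2, 55.8]
orientation: [2.184, -0.002, -2.245]
ft_force: [0.4, -0.2, -1.1]
width: 45.1
```

```bash
python3 -c "
from h import *
go(632,-276,51)
"
```

```text
xax [ -2.78  -0.8  -99.96] pos [ 632.5 -276.2   55.8] tool delta mm [ 4.8 -0.2  0.4] yaw need 0.0059 tilt 1.66 F [ 0.4 -0.2 -1.1] w 45.1 t 24.55
```

Call:
arm_command(deltas=[[0.002,0,0,0],[0.002,0,0,0],[0.001,0,0,0]])

```text
t: 24.85
ee_pos: [632.7, -276.5, 51.3]
orientation: [2.185, -0.003, -2.244]
ft_force: [-3.2, 0.1, 8.0]
width: 45.4
```

```bash
python3 -c "
from h import *
go(632,-276,51)
"
```

```text
xax [ -2.67  -0.85 -99.96] pos [ 632.7 -276.5   51.3] tool delta mm [ 0.4 -0.6  0.7] yaw need 0.0056 tilt 1.61 F [-3.2  0.1  8. ] w 45.4 t 24.85
```

Call:
arm_command(deltas=[[0.001,0,0,0],[0.0005,0,0,0]])

```text
t: 25.05
ee_pos: [632.8, -276.5, 51.4]
orientation: [2.185, -0.003, -2.244]
ft_force: [-1.0, 1.0, 0.4]
width: 45.4
```

Call:
arm_command(deltas=[[0,0,0,0],[0,0,0,0],[0,0,0,0],[0,0,0,0]], hand=0.062)

```text
t: 25.45
ee_pos: [633.4, -276.8, 51.8]
orientation: [2.186, -0.004, -2.242]
ft_force: [-0.1, -0.9, -0.1]
width: 61.6
```

Call:
arm_command(deltas=[[-0.005,0,0,0],[-0.01,0,0,0],[-0.015,0,0,0],[-0.02,0,0,0],[-0.02,0,0,0],[-0.02,0,0,0],[-0.015,0,0,0],[0,0,0.03,0],[0,0,0.03,0],[0,0,0,0]])

```text
t: 26.45
ee_pos: [577.2, -276.6, 172.3]
orientation: [2.192, -0.007, -2.231]
ft_force: [-0.2, 0.8, 0.1]
width: 62.1
```

Call:
arm_command(deltas=[[-0.01,0,0.03,0],[-0.01,0,0.04,0],[-0.01,0,0.04,0],[0,0,0.04,0],[0,0,0,0],[0,0,0,0],[0,0,0,0]])

```text
t: 27.15
ee_pos: [429.0, -278.8, 211.0]
orientation: [2.2, -0.012, -2.218]
ft_force: [-0.2, 0.0, -0.0]
width: 61.9
```

```bash
python3 -c "
from h import *
np.set_printoptions(precision=1,suppress=True)
go(632,-276,151)
im=ctrl.get_image('scene');cv2.imwrite('pics/s8.png',im[60:320,180:460,::-1].repeat(2,0).repeat(2,1))
im=ctrl.get_image('top');cv2.imwrite('pics/t8.png',cv2.resize(im[130:290,170:450,::-1],None,fx=2.8,fy=2.8,interpolation=2))
g=cv2.cvtColor(im,cv2.COLOR_RGB2GRAY)
for x,y,z in ((384,168,64),(222,170,63)):
  for b in blobs(g,x,y,36,40,190,20): print(np.array(b),ray('top',b[:2],z))
"
```

```text
xax [  -0.8   -1.8 -100. ] pos [ 429.  -278.8  211. ] tool delta mm [  58.3   -2.5 -203.5] yaw need 0.0068 tilt 1.12 F [-0.2  0.  -0. ] w 61.9 t 27.15
[406.2 188.2 171.4] [ 631.  -277.7]
[ 237.9  189.4 1239. ] [633.5 224.5]
```

View pics/s8.png

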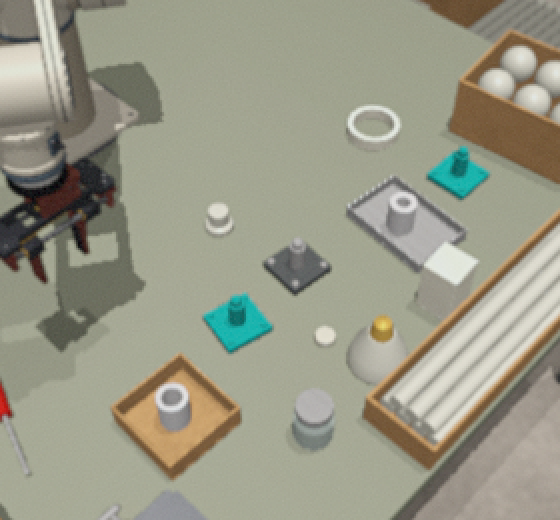

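View pics/t8.png

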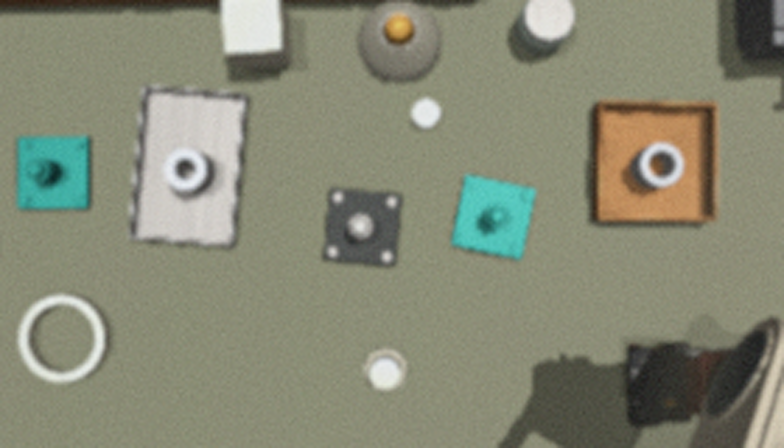

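Both sleeves stand upright and centred. The wide-bore one is in the carton (top view (660,165)) and the narrow-bore one is in the tray ((187,171)). Bystanders look unmoved and the arm is clear, so I'm handing in.

```bash
python3 -c "
from workcell import ctrl
print(ctrl.close_job())"
```

```text
the job is handed in; nothing more can be done
None
```

Both sleeves were tested on the gauge pin one at a time and put away, and the job was handed in at about 27 s of the 69 s allowed.

- **First sleeve (started at y ≈ −184 mm):** it stopped on the pin's shoulder with its bottom about 60 mm above the bench, pressed with about 40 N. I stood it in the steel tray at about (634, 232) mm.
- **Second sleeve (started at y ≈ +216 mm):** it slid down to the gauge's base with its middle about 45 mm above the bench, pressed with 18 N. I stood it in the cardboard carton at about (631, −278) mm.

**Last checks:**
- The final pictures from both cameras show the two sleeves upright and roughly centred in the right boxes. The bystanders look unmoved by eye, and the gripper is open and clear.
- The final measurement of the sleeve in the tray failed, because the bright tray floor merged with the sleeve ring. Its position rests on the arm's pose at release and the pictures.
- The arm's tool drifted up to about 1.8° off vertical and a few millimetres sideways during moves. I corrected the sideways drift as I went.
- I first misjudged which sleeve had the wide bore, and pressed the narrow one on the shoulder a few extra times before noticing. I saw no harm from it.

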